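# Snap the angle gauge into its spring-catch holder

### The job

Put the digital angle gauge away in its aluminium holder on the saw's outfeed table: stand it upright, slide it in through the flared open end so that it pushes the spring catch aside, and go on until the catch has snapped back behind it. Let go and leave it standing in the holder.

Things in the scene. Friction and masses are not known exactly. Their poses are not given: they have to be found in the camera images.
- angle_gauge: digital angle gauge: black upright box with a display on one broad face, 56 mm long (y axis) x 31 mm thick (x axis, -14 to +16 mm from the origin) x 56 mm high, 0.14 kg, loose, standing upright. Origin under its middle at the bottom, z up. Grasp it across its thickness. Either end may go in first
- holder: fixed bare aluminium channel 142 x 92 x 20 mm, open on top. Origin on the table under it; +x is the way in. Base plate 4 mm thick, x -80 to 62 mm. Walls 20 mm high, inner faces y +22 and -22 mm; flared mouth x -80 to -56, end stop at x +49. The y -22 wall is missing from x -56 to -11 mm, where the spring catch stands
- catch (a joint): angle (rad) of the spring catch: steel leaf 40 mm long, 7 to 19 mm above the table, on a post at holder x -56, y -25 mm. 0 = sprung out, leaning 30 deg into the channel, free end at x -21, y -5. Grows to 0.2-0.5 as the gauge pushes it aside to -y (about 3 N); returns to 0 and bars the way out once the gauge's rear end is past x -15 mm
- seat (a point): point on the holder's base plate (4 mm above the table) at holder x +14, y 0 mm, axes as the holder's: middle of the gauge's place between catch and end stop. The gauge has about 14 mm of play along the channel there; touching the stop its origin is 7 mm beyond this point

How it is judged:
On the way:
1. the gauge, low in the channel, pushes the catch aside (value of joint catch above 0.1 rad and z of angle_gauge in the frame of holder below 0.017 m and x of angle_gauge in the frame of holder below 0.012 m and contact force between angle_gauge and catch above 0.2 N), for 0.05 s.
At the end, for the whole second after the job is handed in: Gauge upright (0.15 rad) and at rest on the base plate (within 4 mm), its origin within 13 mm of the seat point along and across the channel, its length along the channel (0.4 rad), and the catch sprung back behind it (joint below 0.08 rad) (value of joint catch below 0.08 rad and x of angle_gauge in the frame of seat between -0.013 and 0.013 m and y of angle_gauge in the frame of seat between -0.013 and 0.013 m and z of angle_gauge in the frame of seat below 0.004 m and angle between the y axis of angle_gauge and the x axis of holder, either way round below 0.4 rad and angle between angle_gauge's own z axis and vertical below 0.15 rad and linear speed of angle_gauge below 0.02 m/s); the robot touches nothing.
It also fails if it takes over 42 s, if anything falls off the work surface, if the arm or the gripper's body presses on something with over 40 N, if the wrist force passes 120 N, or if a joint passes its speed limit or range.

### The arm

A 7-joint arm with a two-finger parallel gripper is mounted at the origin on the work surface; the furniture and walls round the work are solid. World frame = base frame: x ahead of the robot, y to its left, z up, the work surface at z = 0. Lengths are in m, angles in rad, forces in N, time in s.
With the tool pointing down it reaches from about 0.4 to 0.85 m from the base axis. Payload 10.4 kg.
Tool frame: the origin (TCP) lies on the centre line of the jaws, within the pads' length; the fingertips stand 22 mm ahead of it and the grasp point (between the pads) lies 3 mm ahead of it; z points along the fingers, y is the line along which they close (so a half turn about z gives the same grasp; the last joint's range is limited). The gripper opens to 87 mm and grips with 3 to 60 N. Pads are 19 mm wide; open, the fingers measure 117 mm over their backs; the gripper's body (75 mm by 190 mm) begins 51 mm behind the grasp point.
Start: joints at [-1.336, 0.332, -0.065, 1.46, 0.022, 1.35, -0.088], TCP at [0.159, 0.604, 0.245] pointing down, gripper open.
Joint ranges: [-2.6, 2.6], [-0.5, 2.12], [-1.47, 1.34], [0.16, 2.42], [-1.27, 4.41], [0.06, 2.06], [-2.6, 2.6]. Speed limits (rad/s): [2.22, 2.22, 2.79, 2.79, 3.14, 3.14, 3.14].

### API

Orientations are given as a unit quaternion [x, y, z, w].
In Python, from bench import r, eyes, ticket gives the robot as it stands (r), with the cameras (eyes) and the job (ticket).
- The arm moves only by the tool jog_arm, called after "Request:" by a JSON object that holds its "method" and its "body". Schema: {"type":"object","properties":{"motion":{"type":"string"},"clamp_n":{"type":"number"},"only":{"type":"string"},"quiet":{"type":"boolean"},"lines":{"type":"string"}},"required":["motion"],"additionalProperties":false}. motion is a string of 1 to 12 rows, parted by a bar, with the numbers parted by spaces; each row has 5 numbers: dx, dy, dz in normalised numbers (1 is 0.75 m), then a turn about the tool's z in normalised numbers (1 is 2 pi rad), then the finger opening in m; each row is the pose to reach, as a shift and turn from the pose commanded when the call began, along the tool's axes at that moment; what a row does not reach only later rows make up. A row lasts 1/10 s, in which the tool goes at most 0.05 m and 0.15 rad, less where a joint would pass 70% of its speed; a pose out of reach is approached as far as the arm can. The fingers move at their own pace and stop on an object; clamp_n is the grip in N (left out, the last holds). Time passes only in rows, so rows that do not move let the fingers close. The tool returns the time, the measured TCP pose, the force, the opening and the grip force at its end. only (a regular expression) keeps the lines of the reply that match it, lines (a string "A,B") keeps lines A to B, and quiet returns only ok. No shift or turn number may pass 1 either way. Input that does not fit is refused with a message, and nothing moves.
- r.read_state(): the state, without advancing time (a new reading comes with each control period).
- eyes.camera(name): name is "scene" or "top"; returns a dict with "img" (480x640x3 uint8, red, green, blue), "fx", "fy", "cx", "cy" (pixels), "k1" (the pictures are not rectified: a ray, as slopes to the right and down, at radius r is drawn at 1 + k1 r^2 times it, then the intrinsics apply), "pose" (4x4, takes a point from camera to world coordinates). Camera axes: x right, y down, z forward; pixel columns grow to the right and rows downward; lengths in m; the calibration is good to about 2 mm. A picture is of the moment at which its call begins. There is no depth.
- ticket.close_job(): hands the job in; it is judged then, once.
The state is a dict: "time": time; "joint_positions": joint angles; "joint_vel": joint speeds; "joint_torque": joint torques, N m; "ee_pos": TCP position; "eef_rot": TCP orientation; "ft_force": force on the tool from outside, world axes, zero at the start; "torque": the same for the moment, N m; "width": finger opening in m; "grip_force": force on a finger pad.
Only numpy, scipy, OpenCV 4.12 (cv2) and the standard library are available. Lean on these libraries where they do the work, as an engineer would, in place of code of your own. Each camera call takes 0.05 s, during which the arm holds its last target. There are 200 camera calls.

## Working session

There is one attempt and no reset: what is moved stays moved. The work goes in short steps, Python scripts to look and compute and a tool call to move; the robot and the scene stay as the last step left them, time stands still between calls to the robot, and variables do not carry over. Pictures are saved under pics/ and viewed, at most 10 in all, crops included, and the job is handed in when it is done.

```bash
ls; mkdir -p pics
```

Create h.py:
```python
import numpy as np, cv2
from bench import r, eyes, ticket
def snap(n,f):
    c=eyes.camera(n); cv2.imwrite('pics/'+f,c['img'][:,:,::-1]); return c
def ray(c,u,v):
    d=np.array([(u-c['cx'])/c['fx'],(v-c['cy'])/c['fy']]); s=d.copy()
    for _ in range(20): s=d/(1+c['k1']*(s@s))
    P=np.array(c['pose']); return P[:3,3],P[:3,:3]@np.r_[s,1]
def atz(c,u,v,z):
    o,d=ray(c,u,v); return o+d*(z-o[2])/d[2]
def proj(c,p):
    P=np.array(c['pose']); q=P[:3,:3].T@(np.array(p)-P[:3,3]); s=q[:2]/q[2]; s=s*(1+c['k1']*(s@s))
    return np.array([c['fx']*s[0]+c['cx'],c['fy']*s[1]+c['cy']])
```

Run:
```python
from h import *
import pickle
for n in('scene','top'):
    c=snap(n,n+'0.png'); pickle.dump(c,open(n+'.pkl','wb')); print(n,c['fx'],c['k1'],np.round(c['pose'],3).tolist())
print(r.read_state())
```

```text
bench.py
pics
scene 460.78970358182994 0.03830831294179592 [[-0.853, 0.36, -0.377, 0.827], [0.521, 0.614, -0.593, 0.789], [0.018, -0.702, -0.712, 0.662], [0.0, 0.0, 0.0, 1.0]]
top 446.38332087164105 -0.08690261074162403 [[0.012, -0.991, 0.132, 0.415], [-1.0, -0.011, 0.009, 0.308], [-0.008, -0.132, -0.991, 0.88], [0.0, 0.0, 0.0, 1.0]]
{'time': 0.1, 'joint_positions': array([-1.33560736,  0.33277448, -0.06473173,  1.46080714,  0.02162782,
        1.34990809, -0.08853837]), 'joint_vel': array([-1.62849035e-03, -2.63543752e-03, -2.00147066e-04, -2.59152219e-03,
       -4.28053907e-04, -6.16494147e-04, -5.78387401e-06]), 'joint_torque': array([ 9.38421617e-04, -6.24544930e+01,  2.41930241e-02, -3.90716815e+01,
       -6.14640838e-02,  3.66581941e-02,  7.09438882e-05]), 'ee_pos': array([0.15925471, 0.60406002, 0.2438789 ]), 'eef_rot': array([ 1.28529973e-01,  9.91705443e-01, -5.98710090e-04, -4.21601061e-05]), 'ft_force': array([ 0.02170077, -0.76611354, -0.3605128 ]), 'torque': array([ 0.03104344, -0.02633556, -0.00912732]), 'grip_force': 0.0, 'width': 0.08700945690258273}
```

View pics/scene0.png

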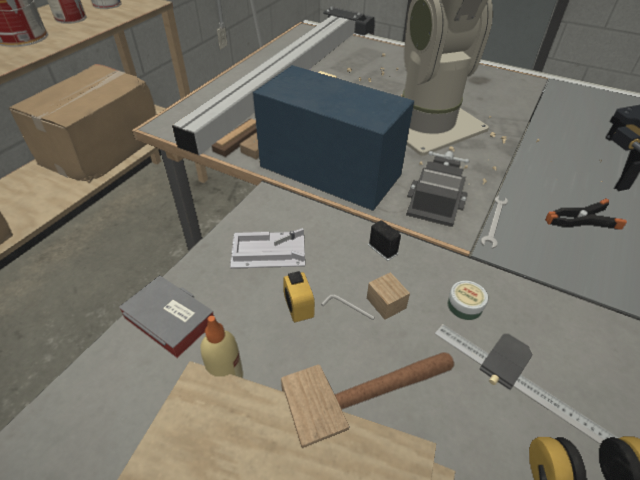

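View pics/top0.png

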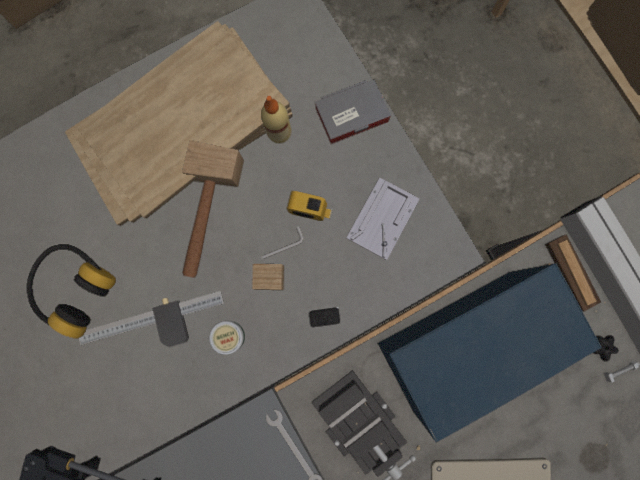

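The top view shows the gauge at about (324,317), the holder at about (384,218) and a blue box standing between the base and the holder. I'll zoom in on both.

Run:
```python
import pickle
from h import *
t=pickle.load(open('top.pkl','rb'))['img'][:,:,::-1]; s=pickle.load(open('scene.pkl','rb'))['img'][:,:,::-1]
a=cv2.resize(t[170:335,300:430],None,fx=3.6,fy=3.6,interpolation=cv2.INTER_CUBIC)
b=cv2.resize(s[210:280,220:410],(400,147*1),interpolation=cv2.INTER_CUBIC)
cv2.imwrite('pics/a.png',a)
b=cv2.resize(s[210:280,220:410],None,fx=4.2,fy=4.2,interpolation=cv2.INTER_CUBIC); cv2.imwrite('pics/b.png',b)
```

```text
(no output)
```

View pics/a.png

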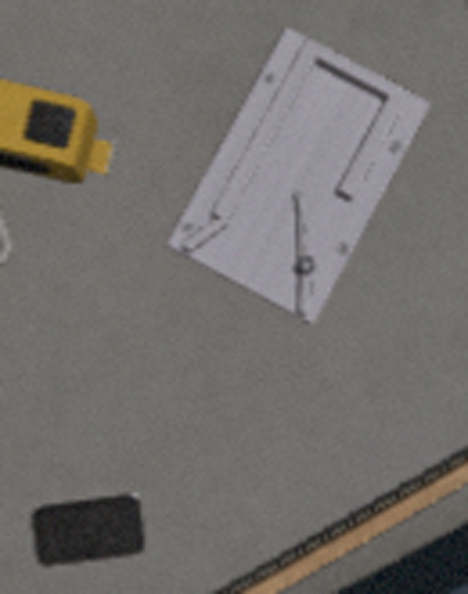

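View pics/b.png

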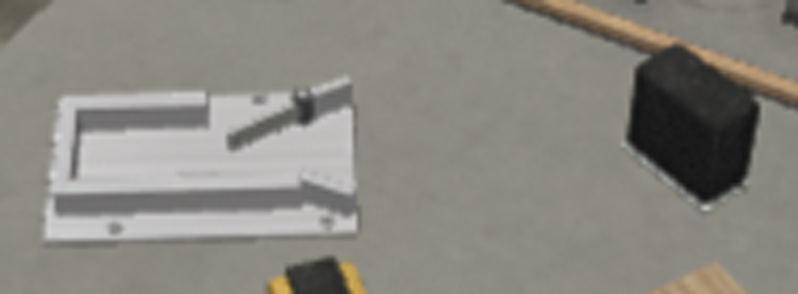

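Create m.py:
```python
import pickle
from h import *
from scipy.optimize import least_squares
t=pickle.load(open('top.pkl','rb')); s=pickle.load(open('scene.pkl','rb'))
A=lambda p:(300+p[0]/3.6,170+p[1]/3.6)
B=lambda p:(220+p[0]/4.2,210+p[1]/4.2)
def fit(obs,p0):
    def T(p,q): c,k=np.cos(p[2]),np.sin(p[2]); return [p[0]+c*q[0]-k*q[1],p[1]+k*q[0]+c*q[1],q[2]]
    f=lambda p:np.concatenate([proj(c,T(p,q))-u for c,q,u in obs])
    o=least_squares(f,p0,loss='soft_l1'); print(np.round(o.x,4),np.degrees(o.x[2]).round(1)); print(np.round(o.fun.reshape(-1,2) if 0 else f(o.x).reshape(-1,2),1).tolist()); return o.x
H=[(t,(.062,.046,.004),A((288,28))),(t,(.062,-.046,.004),A((430,103))),(t,(-.08,-.046,.004),A((313,322))),(t,(-.08,.046,.004),A((168,243))),
(t,(-.056,-.025,.02),A((303,265))),(t,(-.021,-.005,.019),A((295,197)))]
HS=[(s,(.062,.046,.004),B((45,240))),(s,(-.08,.046,.004),B((357,237))),(s,(-.021,-.005,.019),B((232,140)))]
print('holder')
fit(H,[.5,.2,-.5]); fit(HS,[.5,.2,-.5]); 
G=[(t,(a*.028,b*.015,.056),A(p)) for a,b,p in[(1,1,(31,506)),(-1,1,(137,493)),(-1,-1,(146,554)),(1,-1,(40,567))]]
# here local x = long axis
print('gauge'); g=fit(G,[.4,.3,1.5])
print([B((0,0))], np.round([atz(s,*B(p),z)[:2] for p,z in[((705,208),0),((628,145),0),((745,185),0),((640,70),.056),((680,45),.056),((758,95),.056),((708,120),.056)]],3).tolist())
print([atz(t,*G[i][2],.056)[:2].round(3).tolist() for i in range(4)])
# box
def tri(a,b):
    o1,d1=ray(t,*a);o2,d2=ray(s,*b);M=np.c_[d1,-d2];k=np.linalg.lstsq(M,o2-o1,rcond=None)[0];p,q=o1+k[0]*d1,o2+k[1]*d2;return ((p+q)/2).round(3),np.linalg.norm(p-q).round(3)
for a in[(390,350),(558,266),(600,345),(437,440)]: print([tri(a,b) for b in[(385,125),(255,90),(293,68),(413,103)]])
```

```bash
python3 m.py
```

```text
holder
[ 0.5897  0.202  -0.495 ] -28.4
[[-0.4, -0.5], [0.4, 0.2], [-0.1, 0.9], [-0.8, 0.5], [-0.1, 0.0], [1.5, -1.4]]
[ 0.5884  0.2067 -0.5248] -30.1
[[-0.6, 0.2], [0.6, 0.4], [-0.0, -1.1]]
gauge
[0.3987 0.3202 1.3898] 79.6
[[-0.7, 5.4], [-0.0, 14.9], [0.6, -18.3], [0.1, -27.8]]
[(220.0, 210.0)] [[0.393, 0.348], [0.4, 0.297], [0.368, 0.346], [0.404, 0.303], [0.378, 0.299], [0.368, 0.343], [0.397, 0.344]]
[[0.399, 0.349], [0.406, 0.296], [0.375, 0.291], [0.368, 0.344]]
[(array([0.343, 0.224, 0.216]), np.float64(0.008)), (array([0.456, 0.195, 0.311]), np.float64(0.215)), (array([0.426, 0.202, 0.335]), np.float64(0.152)), (array([0.334, 0.246, 0.27 ]), np.float64(0.049))]
[(array([0.398, 0.121, 0.269]), np.float64(0.263)), (array([ 0.471, -0.047,  0.194]), np.float64(0.004)), (array([0.443, 0.016, 0.273]), np.float64(0.06)), (array([0.392, 0.167, 0.34 ]), np.float64(0.278))]
[(array([ 0.289, -0.001,  0.165]), np.float64(0.253)), (array([ 0.369, -0.195,  0.092]), np.float64(0.07)), (array([ 0.346, -0.114,  0.185]), np.float64(0.007)), (array([0.298, 0.073, 0.265]), np.float64(0.272))]
[(array([0.209, 0.114, 0.117]), np.float64(0.052)), (array([0.392, 0.139, 0.305]), np.float64(0.298)), (array([0.352, 0.136, 0.313]), np.float64(0.223)), (array([0.206, 0.147, 0.184]), np.float64(0.003))]
```

Top view: the gauge's top centre is at (.387,.320), with its long axis at about 97.5°. The holder is at about (.589,.203), yaw −28.5°. The two cameras agree within a few mm. The blue box is about 0.2 m tall, so I'll stay high until I'm over the gauge.

Units first: shifts go in shares of 0.75 m and turns go in shares of 2 pi rad. So -0.293 m is -0.3907, 0.09 m is 0.12, 1.18 rad is 0.1878.

Request:
{"method": "jog_arm", "body": {"motion": "-0.3907 -0.2887 0 0.1878 0.087 | -0.3907 -0.2887 0 0.1878 0.087 | -0.3907 -0.2887 0 0.1878 0.087 | -0.3907 -0.2887 0 0.1878 0.087 | -0.3907 -0.2887 0 0.1878 0.087 | -0.3907 -0.2887 0 0.1878 0.087 | -0.3907 -0.2887 0 0.1878 0.087 | -0.3907 -0.2887 0 0.1878 0.087 | -0.3907 -0.2887 0.0667 0.1878 0.087 | -0.3907 -0.2887 0.12 0.1878 0.087 | -0.3907 -0.2887 0.12 0.1878 0.087", "clamp_n": 25}}

```text
time: 1.2
ee_pos: [0.385, 0.3178, 0.1499]
eef_rot: [0.659, 0.752, -0.005, -0.0]
ft_force: [-0.5, 0.3, -0.2]
width: 0.087
grip_force: 0.0
```

Create st.py:
```python
import sys
from h import *
from scipy.spatial.transform import Rotation as R
s=r.read_state();M=R.from_quat(s['eef_rot']).as_matrix()
print(s['time'],s['ee_pos'].round(4),'ydeg',np.degrees(np.arctan2(M[1,1],M[0,1])).round(2),'z',M[:,2].round(3),'f',s['ft_force'].round(1),s['width'],s['grip_force'],'q',s['joint_positions'].round(2))
if len(sys.argv)>1:
    t=np.array(eval(sys.argv[1])); print('delta tool',(M.T@(t-s['ee_pos'])).round(4))
```

```bash
python3 st.py '[.387,.32,.046]'
```

```text
1.2 [0.385  0.3178 0.1499] ydeg 7.61 z [-0.006 -0.007 -1.   ] f [-0.5  0.3 -0.2] 0.08702419132931441 0.0 q [-1.01  0.14  0.25  1.91 -0.04  1.11 -0.62]
delta tool [0.0025 0.003  0.1038]
```

Scaled: 0.07 m is 0.0933, 0.04 m is 0.0533.

Request:
{"method": "jog_arm", "body": {"motion": "0 0 0.0533 0 0.087 | 0 0 0.0933 0 0.087 | 0 0 0.0933 0 0.087"}}

```text
time: 1.5
ee_pos: [0.3862, 0.3194, 0.083]
eef_rot: [0.658, 0.753, -0.002, -0.0]
ft_force: [-0.6, -0.4, 0.3]
width: 0.0867
grip_force: 0.0
```

```bash
python3 st.py '[.387,.32,.046]'
```

Run:
```python
from h import *
c=snap('scene','s1.png'); cv2.imwrite('pics/s1c.png',cv2.resize(c['img'][130:290,200:440,::-1],None,fx=3.2,fy=3.2,interpolation=cv2.INTER_CUBIC))
```

```text
1.5 [0.3862 0.3194 0.083 ] ydeg 7.65 z [-0.003 -0.004 -1.   ] f [-0.6 -0.4  0.3] 0.08670897168565272 0.0 q [-1.    0.22  0.25  1.97 -0.07  0.96 -0.59]
delta tool [0.0006 0.001  0.037 ]
```

View pics/s1c.png

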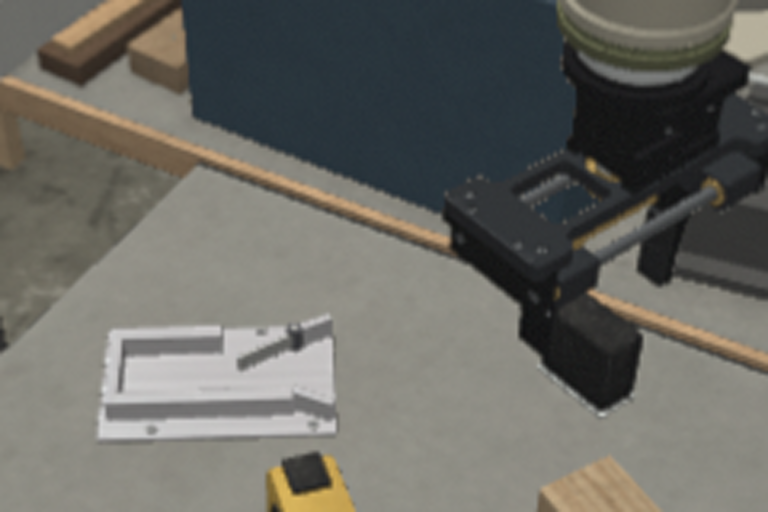

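The fingers straddle the gauge, with the front finger at about (545,320) in the crop. I'll descend and close.

Scaled: 0.039 m is 0.052.

Request:
{"method": "jog_arm", "body": {"motion": "0 0 0.052 0 0.087 | 0 0 0.052 0 0.087 | 0 0 0.052 0 0 | 0 0 0.052 0 0 | 0 0 0.052 0 0 | 0 0 0.052 0 0 | 0 0 0.052 0 0", "clamp_n": 25}}

```text
time: 2.25
ee_pos: [0.3877, 0.3206, 0.0462]
eef_rot: [0.659, 0.753, 0.0, -0.0]
ft_force: [0.6, -0.0, -0.4]
width: 0.0548
grip_force: 0.0
```

```bash
python3 st.py
```

```text
2.25 [0.3877 0.3206 0.0462] ydeg 7.62 z [ 0.001  0.001 -1.   ] f [ 0.6 -0.  -0.4] 0.05480198675269698 0.0 q [-1.    0.28  0.24  2.   -0.09  0.87 -0.58]
```

Request:
{"method": "jog_arm", "body": {"motion": "0 0 0 0 0 | 0 0 0 0 0 | 0 0 0 0 0 | 0 0 0 0 0 | 0 0 0 0 0", "clamp_n": 25}}

```text
time: 2.75
ee_pos: [0.3874, 0.3203, 0.0455]
eef_rot: [0.659, 0.753, -0.0, -0.0]
ft_force: [-0.1, -0.6, 0.2]
width: 0.0298
grip_force: 25.0
```

```bash
python3 st.py
```

```text
2.75 [0.3874 0.3203 0.0455] ydeg 7.62 z [-0. -0. -1.] f [-0.1 -0.6  0.2] 0.02979052306789237 24.97809254564345 q [-1.    0.28  0.24  2.   -0.09  0.87 -0.58]
```

Scaled: 0.083 m is 0.1107, -0.069 m is -0.092, -0.937 rad is -0.1491.

Request:
{"method": "jog_arm", "body": {"motion": "0 0 -0.0667 0 0 | -0.092 0.1107 -0.0667 -0.1491 0 | -0.092 0.1107 -0.0667 -0.1491 0 | -0.092 0.1107 -0.0667 -0.1491 0 | -0.092 0.1107 -0.0667 -0.1491 0 | -0.092 0.1107 -0.0667 -0.1491 0 | -0.092 0.1107 -0.0667 -0.1491 0 | -0.092 0.1107 -0.0667 -0.1491 0 | -0.092 0.1107 -0.0667 -0.1491 0 | -0.092 0.1107 -0.0667 -0.1491 0", "clamp_n": 25}}

```text
time: 3.75
ee_pos: [0.4788, 0.2628, 0.0954]
eef_rot: [0.249, 0.968, -0.0, -0.0]
ft_force: [-0.6, 0.0, -1.6]
width: 0.0297
grip_force: 25.0
```

Run:
```python
from h import *
import pickle
o=[]
for n,(y,x,h,w) in {'top':(150,330,150,130),'scene':(150,210,140,230)}.items():
    c=eyes.camera(n); pickle.dump(c,open(n+'2.pkl','wb'))
    f=590/h if n=='top' else 3.4
    cv2.imwrite('pics/%s2c.png'%n,cv2.resize(c['img'][y:y+h,x:x+w,::-1],None,fx=f,fy=f,interpolation=cv2.INTER_CUBIC))
```

```bash
python3 st.py
```

```text
3.85 [0.4788 0.2629 0.0954] ydeg 61.19 z [-0. -0. -1.] f [ 0.4  0.1 -1.8] 0.029684348261525374 24.97861065901816 q [-0.75  0.29  0.19  1.85 -0.06  1.    0.53]
```

View pics/scene2c.png

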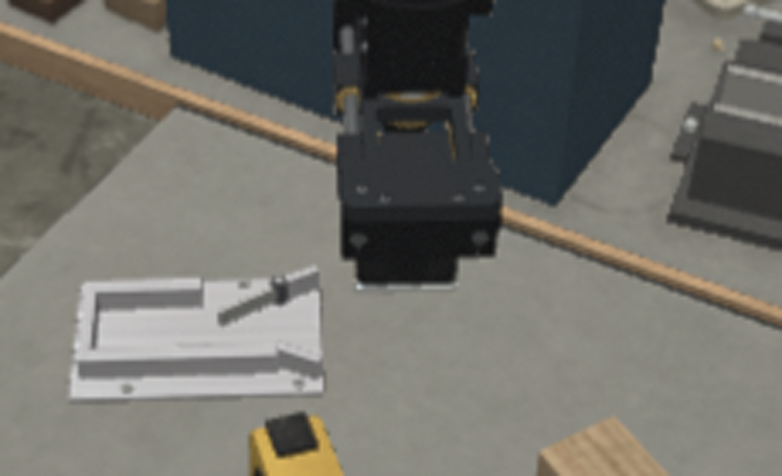

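View pics/top2c.png

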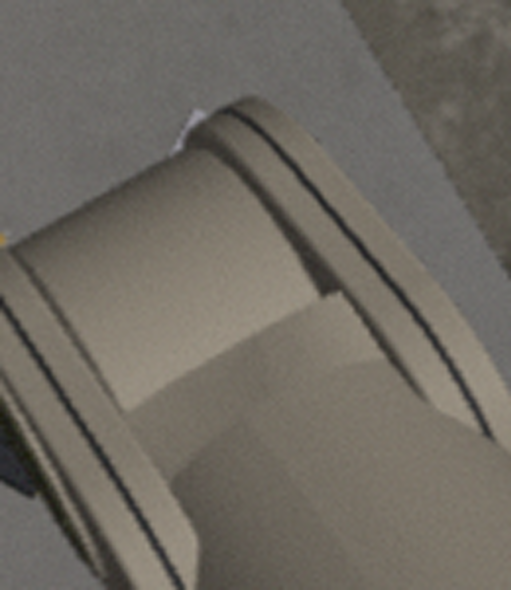

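Scene crop: the gauge hangs level, its bottom edge running (359,288)–(456,288), aligned with the holder to its left. The top view is blocked by the arm. I'll compute holder-relative numbers from the scene view.

Run:
```python
from h import *
import pickle
s=pickle.load(open('scene2.pkl','rb'))
C=lambda p:(210+p[0]/3.4,150+p[1]/3.4)
P=lambda p,z:atz(s,*C(p),z)[:2]
def H(p,yaw):
    c,k=np.cos(yaw),np.sin(yaw);d=p-np.array([.589,.203]);return np.round([c*d[0]+k*d[1],-k*d[0]+c*d[1]],4)
yaw=np.radians(-28.8)
def seg(n,a,b,z):
    A,B=P(a,z),P(b,z);d=A-B;print(n,H(A,yaw),H(B,yaw),'deg',np.degrees(np.arctan2(d[1],d[0])).round(1))
seg('gauge bottom y+',(359,289),(456,289),.050)
seg('plate y+ edge z4',(70,397),(323,390),.003)
seg('wall+ inner top',(97,350),(275,345),.020)
seg('wall- inner top',(97,296),(203,291),.020)
seg('catch tip/root',(219,315),(318,268),.019)
seg('plate far edge ends',(70,397),(82,283),.004)
# edge detection of plate + edge by gradient
g=cv2.cvtColor(s['img'],cv2.COLOR_RGB2GRAY).astype(float)
for lo,hi,cols,z,n in[(262,272,range(234,302,4),.002,'plate'),(230,238,range(317,343,3),.05,'gaugebot')]:
    pts=[]
    for u in cols:
        v=np.gradient(g[lo:hi,u]);i=np.argmin(v)
        w=np.clip(-v[max(i-1,0):i+2],0,None);pts.append(atz(s,u,lo+(w*np.arange(max(i-1,0),max(i-1,0)+len(w))).sum()/w.sum(),z)[:2])
    pts=np.array(pts);vx=cv2.fitLine(pts.astype(np.float32),cv2.DIST_HUBER,0,.01,.01).ravel()
    print(n,'deg',np.degrees(np.arctan2(vx[1],vx[0])).round(2),H(vx[2:],yaw))
```

```text
gauge bottom y+ [-0.1013  0.0119] [-0.1551  0.0133] deg -30.4
plate y+ edge z4 [0.0602 0.0453] [-0.0803  0.0443] deg -28.4
wall+ inner top [0.045  0.0259] [-0.0539  0.0249] deg -28.3
wall- inner top [ 0.0484 -0.0168] [-0.0123 -0.0192] deg -26.5
catch tip/root [-0.0219 -0.0005] [-0.0792 -0.0377] deg 4.2
plate far edge ends [0.06   0.0461] [ 0.0612 -0.0441] deg 62.0
plate deg -28.42 [-0.0048  0.0438]
gaugebot deg 0.0 [-0.4183 -0.4616]<stdin>:23: RuntimeWarning: invalid value encountered in scalar divide
```

Scaled: -0.055 m is -0.0733, -0.02 m is -0.0267, -0.01 rad is -0.0016.

Request:
{"method": "jog_arm", "body": {"motion": "0 0.0033 0.0593 -0.0016 0 | 0 0.0033 0.0593 -0.0016 0 | -0.0267 0.0033 0.0593 -0.0016 0 | -0.0533 0.0033 0.0593 -0.0016 0 | -0.0733 0.0033 0.0593 -0.0016 0 | -0.0733 0.0033 0.0593 -0.0016 0", "clamp_n": 25}}

```text
time: 4.45
ee_pos: [0.5302, 0.2372, 0.052]
eef_rot: [0.245, 0.97, 0.0, 0.001]
ft_force: [0.3, 0.6, -1.5]
width: 0.0299
grip_force: 25.0
```

Run:
```python
from h import *
c=eyes.camera('scene'); cv2.imwrite('pics/s3.png',cv2.resize(c['img'][160:290,210:400,::-1],None,fx=4,fy=4,interpolation=cv2.INTER_CUBIC))
```

```bash
python3 st.py
```

```text
4.5 [0.5289 0.2382 0.0516] ydeg 61.76 z [ 0.  0. -1.] f [-0.5  0.4 -1.7] 0.03012295952487891 24.98948964290321 q [-0.67  0.42  0.2   1.79 -0.1   0.94  0.65]
```

View pics/s3.png

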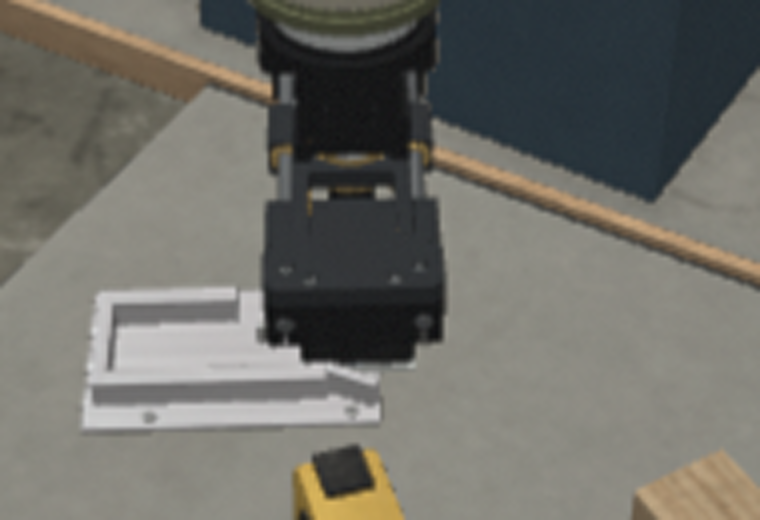

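The gauge is in the mouth with a clear gap to the near wall, at about (330,372), and there is no contact force. I'll go on slowly past the catch.

Scaled: -0.06 m is -0.08, -0.05 m is -0.0667.

Request:
{"method": "jog_arm", "body": {"motion": "-0.0133 0 0 0 0 | -0.0267 0 0 0 0 | -0.04 0 0 0 0 | -0.0533 0 0 0 0 | -0.0667 0 0 0 0 | -0.08 0 0 0 0", "clamp_n": 25}}

```text
time: 5.1
ee_pos: [0.5821, 0.2101, 0.0511]
eef_rot: [0.243, 0.97, 0.0, 0.0]
ft_force: [-0.0, 3.1, -1.8]
width: 0.0298
grip_force: 25.0
```

```bash
python3 st.py
```

```text
5.1 [0.5821 0.2101 0.0511] ydeg 61.87 z [ 0.  0. -1.] f [-0.   3.1 -1.8] 0.029818962610686242 25.000925604254007 q [-0.59  0.49  0.21  1.68 -0.12  0.98  0.75]
```

Request:
{"method": "jog_arm", "body": {"motion": "-0.0133 0 0 0 0 | -0.0267 0 0 0 0 | -0.0333 0 0 0 0 | -0.04 0 0 0 0 | -0.04 0 0 0 0", "clamp_n": 25}}

```text
time: 5.6
ee_pos: [0.6082, 0.1952, 0.0509]
eef_rot: [0.243, 0.97, -0.0, 0.0]
ft_force: [0.2, -0.6, -2.0]
width: 0.0299
grip_force: 25.0
```

```bash
python3 st.py
```

```text
5.6 [0.6082 0.1952 0.0509] ydeg 61.82 z [ 0.    -0.001 -1.   ] f [ 0.2 -0.6 -2. ] 0.029929266312981352 24.999776417389512 q [-0.55  0.53  0.22  1.63 -0.13  1.    0.79]
```

The catch pushed with about 3 N sideways and then the force vanished, so it has likely snapped back. I'll advance a few mm more to be clear, then lower.

Scaled: 0.005 m is 0.0067, 0.003 m is 0.004.

Request:
{"method": "jog_arm", "body": {"motion": "-0.0027 0 0 0 0 | -0.0027 0 0 0 0 | -0.0027 0 0.004 0 0 | -0.0027 0 0.0067 0 0 | -0.0027 0 0.0067 0 0", "clamp_n": 25}}

```text
time: 6.1
ee_pos: [0.6098, 0.1956, 0.049]
eef_rot: [0.243, 0.97, 0.001, 0.0]
ft_force: [-11.3, -4.7, 26.6]
width: 0.0301
grip_force: 25.0
```

```bash
python3 st.py
```

```text
6.1 [0.6098 0.1956 0.049 ] ydeg 61.89 z [ 0.001  0.001 -1.   ] f [-11.3  -4.7  26.6] 0.030052934104555507 25.006484964396805 q [-0.55  0.54  0.22  1.62 -0.13  0.99  0.79]
```

Scaled: -0.003 m is -0.004.

Request:
{"method": "jog_arm", "body": {"motion": "0 0 -0.004 0 0.03 | 0 0 -0.004 0 0.05 | 0 0 -0.004 0 0.05 | 0 0 -0.004 0 0.06 | 0 0 -0.004 0 0.06 | 0 0 -0.004 0 0.06 | 0 0 -0.004 0 0.06"}}

```text
time: 6.8
ee_pos: [0.6094, 0.1953, 0.0489]
eef_rot: [0.243, 0.97, -0.0, -0.0]
ft_force: [-0.4, 0.2, 0.4]
width: 0.0588
grip_force: 0.0
```

```bash
python3 st.py
```

```text
6.8 [0.6094 0.1953 0.0489] ydeg 61.88 z [-0. -0. -1.] f [-0.4  0.2  0.4] 0.05883384051669603 0.0 q [-0.55  0.54  0.22  1.62 -0.13  0.99  0.79]
```

Released cleanly. Now I'll go straight up, then back out of the view in tool +x, staying high over everything.

Scaled: -0.22 m is -0.2933, -0.2 m is -0.2667.

Request:
{"method": "jog_arm", "body": {"motion": "0 0 -0.0267 0 0.06 | 0 0 -0.08 0 0.06 | 0 0 -0.1467 0 0.06 | 0 0 -0.2133 0 0.06 | 0 0 -0.2667 0 0.06 | 0.04 0.0667 -0.2933 0 0.06 | 0.08 0.1333 -0.2933 0 0.06 | 0.1067 0.1867 -0.2933 0 0.06 | 0.1333 0.24 -0.2933 0 0.06 | 0.1333 0.2933 -0.2933 0 0.06 | 0.1333 0.2933 -0.2933 0 0.06"}}

```text
time: 7.9
ee_pos: [0.6231, 0.4437, 0.2636]
eef_rot: [0.239, 0.971, -0.001, -0.003]
ft_force: [0.7, -1.0, -2.5]
width: 0.0598
grip_force: 0.0
```

Run:
```python
from h import *
a=eyes.camera('scene')['img'][200:290,210:330,::-1];b=eyes.camera('top')['img'][160:280,330:440,::-1]
f=lambda i:cv2.resize(i,(395,int(i.shape[0]*395/i.shape[1])),interpolation=cv2.INTER_CUBIC)
a,b=f(a),f(b);o=np.zeros((max(len(a),len(b)),790,3),np.uint8);o[:len(a),:395]=a;o[:len(b),395:]=b;cv2.imwrite('pics/end.png',o)
```

```text
(no output)
```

View pics/end.png

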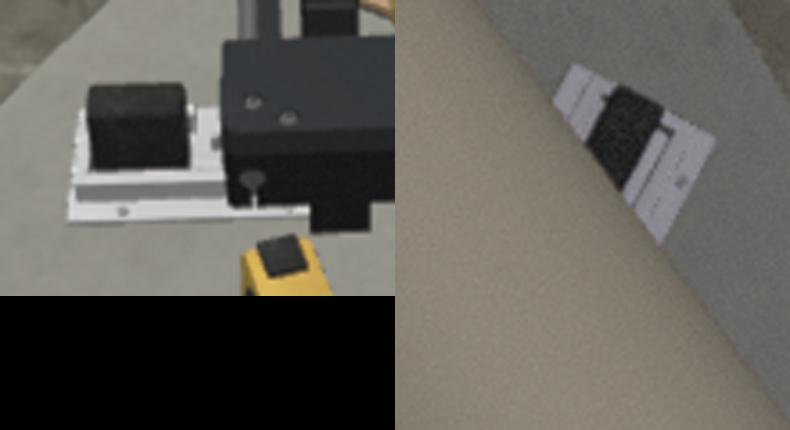

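The gauge stands upright against the end stop. A catch tip shows at about (215,143), but the arm hides most of it. I'll clear the view for the last check.

Scaled: 0.35 m is 0.4667, 0.3 m is 0.4.

Request:
{"method": "jog_arm", "body": {"motion": "0.0667 0 0 0 0.06 | 0.1333 0 0 0 0.06 | 0.2 0 0 0 0.06 | 0.2667 0.04 0 0 0.06 | 0.3333 0.08 0 0 0.06 | 0.4 0.1333 0 0 0.06 | 0.4667 0.1333 0 0 0.06 | 0.4667 0.1333 0 0 0.06 | 0.4667 0.1333 0 0 0.06 | 0.4667 0.1333 0 0 0.06"}}

```text
time: 9.0
ee_pos: [0.3642, 0.6887, 0.2701]
eef_rot: [0.243, 0.97, 0.0, 0.001]
ft_force: [1.0, -1.0, 0.1]
width: 0.0599
grip_force: 0.0
```

Run:
```python
from h import *
a=eyes.camera('scene')['img'][200:290,210:330,::-1];b=eyes.camera('top')['img'][160:280,330:440,::-1]
f=lambda i:cv2.resize(i,(395,int(i.shape[0]*395/i.shape[1])),interpolation=cv2.INTER_CUBIC)
a,b=f(a),f(b);o=np.zeros((max(len(a),len(b)),790,3),np.uint8);o[:len(a),:395]=a;o[:len(b),395:]=b;cv2.imwrite('pics/end2.png',o)
```

```text
(no output)
```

View pics/end2.png

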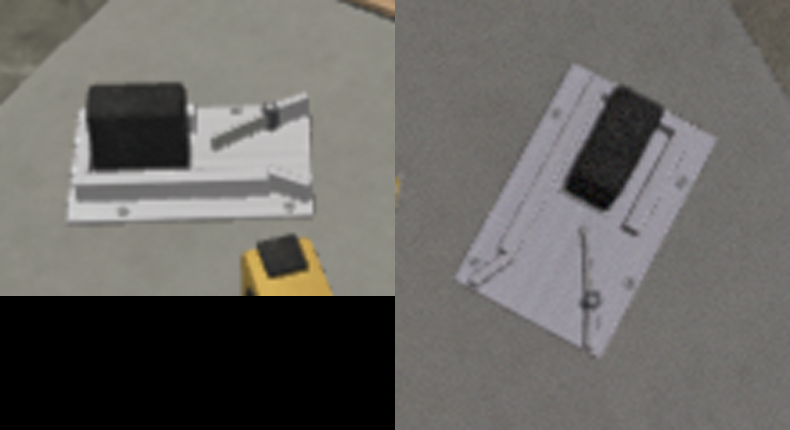

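Both views show the gauge upright in the channel, with its rear end (about (585,205) in the top view) past the catch's free end (583,230). The catch is sprung out as it was at the start. Handing in.

```bash
python3 -c "
from bench import r, eyes, ticket
print(ticket.close_job())"
```

```text
the job is handed in; nothing more can be done
None
```

The gauge is standing upright in the holder with the catch snapped back behind it, confirmed in both camera views, and the job was handed in at about 9 s; no verdict was returned.

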